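# Push the long bearing sleeve through the lane's spring flap

### The arm

A 6-joint arm with a two-finger parallel gripper is mounted at the origin on the work surface. World frame = base frame: x ahead of the robot, y to its left, z up, the work surface at z = 0. Lengths are in m, angles in rad, forces in N, time in s.
With the tool pointing down it reaches from about 0.35 to 0.85 m from the base axis. Payload 8.1 kg.
Tool frame: the origin (TCP) lies at the very end of the fingers, on their centre line; the grasp point (between the pads) lies 19 mm behind it; x points along the fingers, y is the direction in which the jaws open and shut, and the axes are right-handed (so a half turn about x gives the same grasp; the last joint's range is limited). The gripper opens to 93 mm and grips with 3 to 60 N. Pads are 15 mm wide; open, the fingers measure 128 mm over their backs; the gripper's body (75 mm by 188 mm) begins 65 mm behind the grasp point.
Start: joints at [1.127, 0.13, 1.488, -0, 1.523, -0.085], TCP at [0.211, 0.562, 0.219] pointing down, gripper open.
Joint ranges: [-2.96, 2.96], [-0.89, 2.26], [0.02, 2.5], [-1.34, 4.48], [0, 2.73], [-2.66, 2.66]. Speed limits (rad/s): [2.39, 2.39, 2.79, 3.14, 3.14, 3.14].

### API

Orientations are given as a rotation vector (axis times angle).
In Python, from plant import * gives the robot as it stands. The module is installed in compiled form; this text tells all that it offers.
- The arm moves only by the tool apply_moves, never from a script. Its argument "series" is a list of rows, each an object with "jaw": the gripper's target within -1 to 1 (shut at 1, half-way at 0, fully open at -1); "linear": the shift along the tool's x, y, z normalised to -1 to 1, where 1 is 0.6 m, a list of three; "roll": the turn about the tool's x normalised to -1 to 1, where 1 is 30 degrees. A call has 1 to 20 rows; each row is the pose to reach, as a shift and turn from the pose measured when the call began, along the tool's axes at that moment; what a row does not reach only later rows make up. A row lasts 1/8 s, in which the tool goes at most 62.5 mm and 10.7 degrees, less where a joint would pass 70% of its speed; a pose out of reach is approached as far as the arm can. A call with a number of a shift or a turn outside -1 to 1 is refused whole. A call with a gripper value outside its range is refused whole. The fingers move at their own pace and stop on an object; "force" is the grip in N (left out, the last holds). Time passes only in rows, so rows that repeat a pose let the fingers close. It gives the time, the measured TCP pose, the force and the opening at its end, in the units of the state.
- read_state(): the state, without advancing time (a new reading comes with each control period).
- read_camera(name): name is "scene" or "top"; returns a dict with "pixels" (480x640x3 uint8, blue, green, red), "intrinsics" (3x3 intrinsics, pixels), "D" ([k1, k2, p1, p2, k3] as OpenCV has them; the pictures are not rectified), "rvec" (rotation vector, rad) and "tvec" (3), from world to camera coordinates, as OpenCV has them. Camera axes: x right, y down, z forward; pixel columns grow to the right and rows downward; lengths in m; the calibration is good to about 2 mm. A picture is of the moment at which its call begins. There is no depth.
- close_job(): hands the job in, once; it reports no verdict.
The state is a dict: "t": time; "q": joint angles; "dq": joint speeds; "joint_torque": joint torques, N m; "tool_pos": TCP position; "orientation": TCP orientation; "force": force on the tool from outside, world axes, zero at the start; "wrist_torque": the same for the moment, N m; "opening": finger opening in m.
Only numpy, scipy, OpenCV 4.12 (cv2) and the standard library are available. Lean on these libraries where they do the work, as an engineer would, in place of code of your own. Each camera call takes 0.05 s, during which the arm holds its last target. There are 200 camera calls.

### The job

Stand the longer of the two white nylon bearing sleeves on the steel loading plate in front of the flap of the transfer lane, then push it along the plate through the spring flap, far enough into the pocket that the flap swings fully shut behind it. Leave the sleeve standing upright in the pocket, and leave the short sleeve where it is.

Things in the scene. Friction and masses are not known exactly. Their poses are not given: they have to be found in the camera images.
- long_sleeve: The part to move: plain white nylon bearing sleeve, a straight tube 44 mm outside, 30 mm bore, 60 mm tall, about 56 g, standing upright on the bench. Origin at the centre of its underside, z up along its axis.
- short_sleeve: Bystander: same white nylon tube, 44 mm outside, 30 mm bore, but only 30 mm tall, standing upright. Origin at the centre of its underside. Must stay where it is.
- lane: Fixed lane: steel plate 4 mm thick, 100 wide, flap across it. Origin: on the bench, mid lane, under the shut flap; x = push direction, y left, z up. Bare loading plate x -125 to -30 mm, no lip; then grey fences 44 high, 84 apart inside; pocket end wall 44 high, inner face x = 204. No roof. A sleeve centred 105 or more past x = 0 clears the flap's sweep.
- flap (a joint): Flap angle, rad: 0 shut across the lane, 1.5 wide open. Aluminium panel 3 mm thick, 80 mm long, top 60 mm above the bench, on an upright pin (66 mm tall) at the left fence (lane x 0, y 43). Swings only towards lane +x. A light spring (0.03 N m shut, 0.09 open: 1 to 3 N on a pushed part) shuts it within 1 s and pushes back a free sleeve still in its sweep.
Things that resemble listed ones, but are neither listed nor needed, are in the scene too. What is shaped like the long_sleeve but green or yellow is not meant.

How it is judged:
On the way, in this order (a step that is already met when the one before it is completed fails the run):
1. the long sleeve stands on the loading plate in front of the shut flap (x of long_sleeve in the frame of lane between -0.14 and -0.015 m and y of long_sleeve in the frame of lane between -0.05 and 0.05 m and z of long_sleeve in the frame of lane below 0.015 m and angle between long_sleeve's own z axis and vertical below 0.25 rad and value of joint flap below 0.15 rad), for 0.1 s.
2. the sleeve passes through the doorway, at plate level, with the flap pushed open (x of long_sleeve in the frame of lane between 0 and 0.06 m and y of long_sleeve in the frame of lane between -0.042 and 0.042 m and z of long_sleeve in the frame of lane below 0.025 m and value of joint flap above 0.3 rad).
At the end, for the whole second after the job is handed in: The long sleeve stands upright (within 10 degrees) and still on the plate in the pocket beyond the flap, between the fences; the flap is shut (within 0.1 rad); the short sleeve is within 20 mm of where it began (x of long_sleeve in the frame of lane between 0.02 and 0.2 m and y of long_sleeve in the frame of lane between -0.042 and 0.042 m and z of long_sleeve in the frame of lane below 0.012 m and angle between long_sleeve's own z axis and vertical below 0.17 rad and linear speed of long_sleeve below 0.02 m/s and value of joint flap below 0.1 rad and distance of short_sleeve from where it was at the start of the episode below 0.02 m); the robot touches nothing.
It fails at once if the short sleeve is moved more than 20 mm (distance of short_sleeve from where it was at the start of the episode above 0.02 m).
It also fails if it takes over 51 s, if anything falls off the work surface, if the arm or the gripper's body presses on something with over 40 N, if the wrist force passes 120 N, or if a joint passes its speed limit or range.

## Working session

There is one attempt and no reset: what is moved stays moved. The work goes in short steps, Python scripts to look and compute and a tool call to move; the robot and the scene stay as the last step left them, time stands still between calls to the robot, and variables do not carry over. Pictures are saved under pics/ and viewed, about 8 in all and at most 12, crops included, and the job is handed in when it is done.

Besides the shell and the picture viewer there is one more tool, called after "Request:" as name(argument=value, ...), one argument or row to a line, values as JSON. apply_moves: Moves the arm, as the interface text tells. Its arguments: {"type":"object","properties":{"series":{"type":"array"},"force":{"type":"number"}},"required":["series"]}

```bash
mkdir -p pics; cat > h.py <<'E'
from plant import *
import numpy as np, cv2
def snap(name,f):
    c=read_camera(name); cv2.imwrite('pics/'+f+'.png',c['pixels']); np.save('pics/'+f+'.npy',c,allow_pickle=True); return c
def load(f): return np.load('pics/'+f+'.npy',allow_pickle=True).item()
def w(c,uv,z):
    n=cv2.undistortPoints(np.array(uv,float).reshape(-1,1,2),np.array(c['intrinsics']),np.array(c['D'])).reshape(-1,2)
    R=cv2.Rodrigues(np.array(c['rvec'],float))[0]; t=np.array(c['tvec'],float).ravel(); o=-R.T@t
    d=np.c_[n,np.ones(len(n))]@R
    return o+d*((z-o[2])/d[:,2])[:,None]
def p(c,X): return cv2.projectPoints(np.array(X,float).reshape(-1,1,3),np.array(c['rvec'],float),np.array(c['tvec'],float),np.array(c['intrinsics']),np.array(c['D']))[0].reshape(-1,2)
E
python3 - <<'E'
from h import *
for n in('top','scene'):
    c=snap(n,n+'0'); R=cv2.Rodrigues(np.array(c['rvec'],float))[0]; print(n,-R.T@np.array(c['tvec']).ravel(),R[2])
s=read_state();print(s['t'],s['tool_pos'],s['orientation'],s['opening'],cv2.Rodrigues(np.array(s['orientation']))[0])
E
```

```text
top [0.44866613 0.0044556  0.8820666 ] [ 0.078736    0.00116861 -0.99689482]
scene [1.05366075 0.31070843 0.60298326] [-0.65876794 -0.35863171 -0.66136835]
0.1 [0.21042006 0.56134528 0.21769028] [ 0.28024724  1.55284718 -0.28278398] 0.09269833056065516 [[-7.22145957e-04  3.51115839e-01  9.36331750e-01]
 [-1.50302377e-03  9.36330555e-01 -3.51116550e-01]
 [-9.99998610e-01 -1.66088628e-03 -1.48431871e-04]]
```

View pics/top0.png

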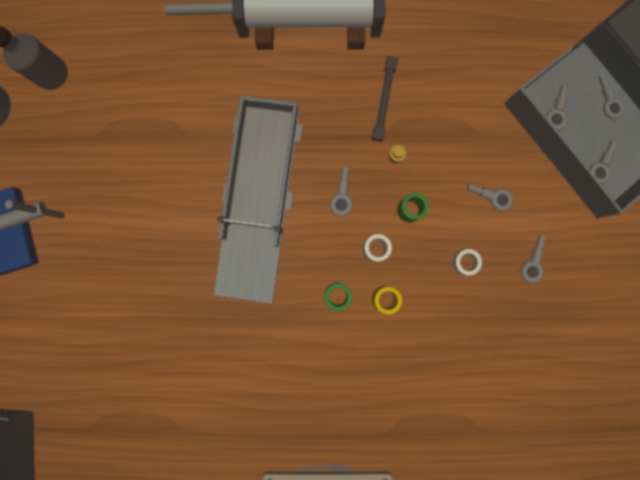

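View pics/scene0.png

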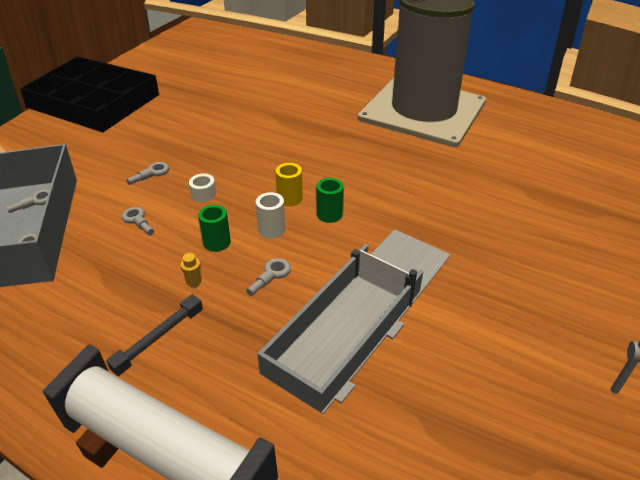

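The top view shows the long sleeve at (378,248), matching the taller white tube at (270,215) in the scene view. The short sleeve is at (468,262). The lane runs up the picture from the bare plate end at (244,298) to the end wall at (270,103), with the flap across it at about row 224.

```bash
python3 - <<'E'
from h import *
c=load('top0');im=c['pixels']
cv2.imwrite('pics/lane.png',cv2.resize(im[90:310,205:310],None,fx=2.7*2,fy=2.7,interpolation=cv2.INTER_CUBIC)[:, :])
a=cv2.resize(im[90:205,205:325],None,fx=5,fy=5,interpolation=cv2.INTER_CUBIC)
b=cv2.resize(im[195:310,205:325],None,fx=5,fy=5,interpolation=cv2.INTER_CUBIC)
cv2.imwrite('pics/laneA.png',a);cv2.imwrite('pics/laneB.png',b)
m=((im.min(2)>140)&(im.max(2).astype(int)-im.min(2)<50)).astype(np.uint8)
n,l,s,ce=cv2.connectedComponentsWithStats(m)
for i in range(1,n):
    if 120<s[i,4]<900 and 200<ce[i][1]<300:
        pts=np.argwhere(l==i)[:,::-1].astype(np.float32)
        (u,v),r=cv2.minEnclosingCircle(pts);print(s[i],ce[i],(u,v),r,w(c,[(u,v)],.06),w(c,[(u,v)],.03))
E
```

```text
[365 235  26  26 206] [377.63106796 247.29126214] (377.7054138183594, 247.3061981201172) 12.852068901062012 [[ 0.4829421  -0.08028943  0.06      ]] [[ 0.48419294 -0.08338207  0.03      ]]
[457 250  24  25 181] [468.29834254 261.77900552] (468.24298095703125, 261.8130798339844) 12.250244140625 [[ 0.45946993 -0.22474013  0.06      ]] [[ 0.45986419 -0.23310426  0.03      ]]
```

View pics/laneA.png

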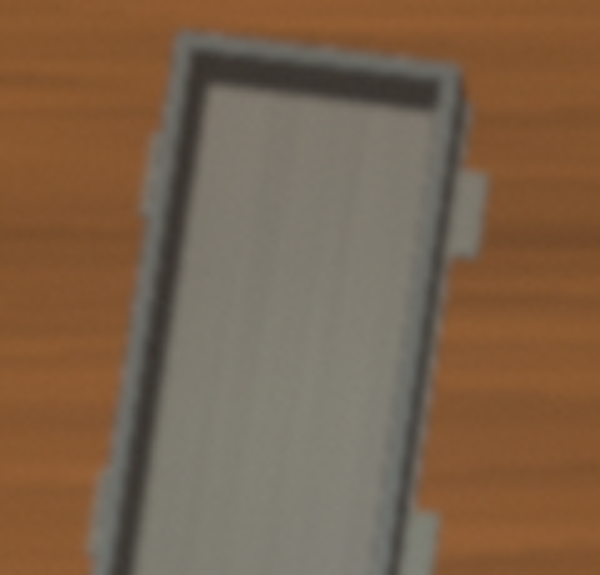

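View pics/laneB.png

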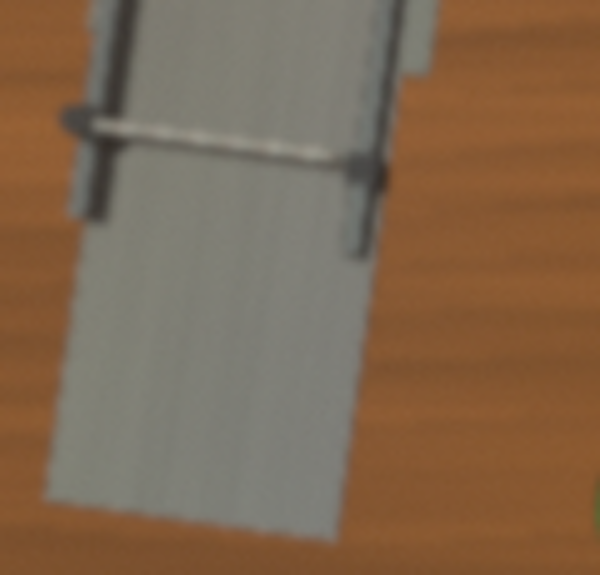

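Crop A shows the top inner corners of the end wall at about (193,55) and (443,78), and its floor corners at (208,85) and (436,108). Crop B shows the plate end corners at (45,498) and (337,541), the fence ends at about (84,216) and (345,255), and the flap's top edge from (95,125) to (340,154).

```bash
cat >> h.py <<'E'
from scipy.optimize import least_squares
def fitlane():
    c=load('top0')
    P=[((193,55),0,(204,42,44)),((443,78),0,(204,-42,44)),((436,108),0,(204,-42,4)),((208,85),0,(204,42,4)),((45,498),1,(-125,50,4)),((337,541),1,(-125,-50,4)),((84,216),1,(-30,42,44)),((345,255),1,(-30,-42,44))]
    uv=np.array([[205+(a[0]+.5)/5-.5,(90,195)[k]+(a[1]+.5)/5-.5] for a,k,_ in P]); L=np.array([x for *_,x in P])/1000
    f=lambda q:(p(c,l2w(q,L))-uv)
    r=least_squares(lambda q:f(q).ravel(),[.5,.14,-.1],loss='soft_l1'); return r.x,f(r.x)
def l2w(q,L):
    L=np.atleast_2d(L);a=q[2];R=np.array([[np.cos(a),-np.sin(a)],[np.sin(a),np.cos(a)]])
    return np.c_[L[:,:2]@R.T+q[:2],L[:,2]]
E
python3 - <<'E'
from h import *
q,r=fitlane();print(q,r.round(2))
c=load('top0')
print(w(c,[[205+95.5/5-.5,195+125.5/5-.5],[205+340.5/5-.5,195+154.5/5-.5]],.06), l2w(q,[[0,.043,.06],[0,-.037,.06]]))
# long sleeve check in scene view: project rim circle
c2=load('scene0')
for z in(0,.06): print(p(c2,[[.4829,-.0803,z]]),p(c2,[[.4829+.022*np.cos(a),-.0803+.022*np.sin(a),z] for a in np.linspace(0,6.28,60)]).round(0).min(0),p(c2,[[.4829+.022*np.cos(a),-.0803+.022*np.sin(a),z] for a in np.linspace(0,6.28,60)]).max(0).round(0))
im=c2['pixels'].copy()
for z in(0,.06): cv2.polylines(im,[p(c2,[[.4829+.022*np.cos(a),-.0803+.022*np.sin(a),z] for a in np.linspace(0,6.28,60)]).round().astype(int)],1,(0,0,255))
for L in([(-125,50,4),(-125,-50,4),(-30,-50,4),(-30,50,4)],[(-30,42,44),(204,42,44),(204,-42,44),(-30,-42,44)],[(0,43,60),(0,-37,60)]):
    cv2.polylines(im,[p(c2,l2w(q,np.array(L)/1000)).round().astype(int)],1,(0,0,255))
cv2.imwrite('pics/ov.png',cv2.resize(im[150:420,200:470],None,fx=2.2,fy=2.2))
E
```

```text
[ 0.52273039  0.1250257  -0.1325249 ] [[-0.43 -1.55]
 [-0.54 -0.05]
 [ 2.25  1.15]
 [ 0.11 -0.13]
 [ 0.07  0.47]
 [ 0.16 -0.05]
 [ 0.28  0.42]
 [-0.77 -0.55]]
[[0.52732468 0.16478991 0.06      ]
 [0.51793915 0.08634359 0.06      ]] [[0.5284123  0.16764865 0.06      ]
 [0.51784131 0.08835013 0.06      ]]
[[272.03307339 229.80725626]] [258. 221.] [286. 239.]
[[269.94727491 200.32164071]] [256. 192.] [284. 209.]
```

View pics/ov.png

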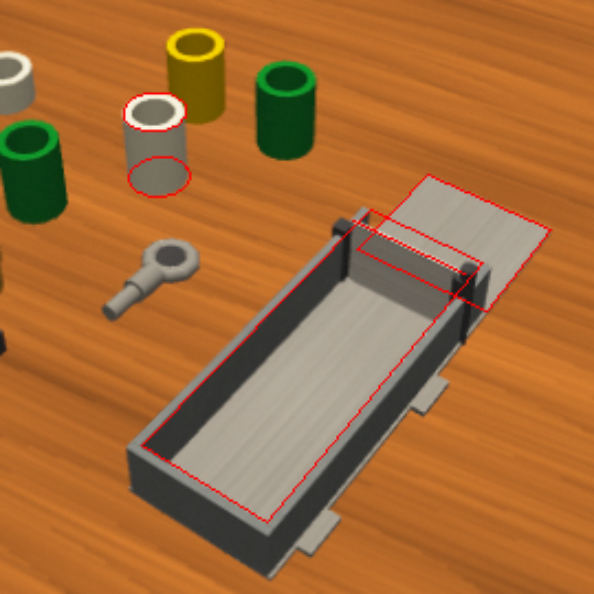

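```bash
cat >> h.py <<'E'
def go(t):
    s=read_state();R=cv2.Rodrigues(np.array(s['orientation'],float))[0]
    d=R.T@(np.array(t)-s['tool_pos']);y=R[:,1]
    print(s['t'],np.round(s['tool_pos'],4),'F',np.round(s['force'],1),'open',round(s['opening'],4),'heading',np.degrees(np.arctan2(y[1],y[0])).round(2),'linear',(d/.6).round(4))
E
python3 - <<'E'
from h import *
go([.483,-.0803,.15]);go([.483,-.0803,.02])
E
```

```text
0.1 [0.2104 0.5613 0.2177] F [ 0.3  0.6 -0.5] open 0.0927 heading 69.44 linear [ 0.1141 -0.8416  0.8009]
0.1 [0.2104 0.5613 0.2177] F [ 0.3  0.6 -0.5] open 0.0927 heading 69.44 linear [ 0.3308 -0.8413  0.8009]
```

Request:
apply_moves(
  series=[
    {"jaw":-1,"linear":[0,-0.07,0.067],"roll":0},
    {"jaw":-1,"linear":[0.01,-0.14,0.133],"roll":0},
    {"jaw":-1,"linear":[0.02,-0.21,0.2],"roll":0},
    {"jaw":-1,"linear":[0.03,-0.28,0.267],"roll":0},
    {"jaw":-1,"linear":[0.04,-0.35,0.333],"roll":0},
    {"jaw":-1,"linear":[0.05,-0.42,0.4],"roll":0},
    {"jaw":-1,"linear":[0.06,-0.49,0.467],"roll":0},
    {"jaw":-1,"linear":[0.07,-0.56,0.533],"roll":0},
    {"jaw":-1,"linear":[0.08,-0.63,0.6],"roll":0},
    {"jaw":-1,"linear":[0.09,-0.7,0.667],"roll":0},
    {"jaw":-1,"linear":[0.1,-0.77,0.733],"roll":0},
    {"jaw":-1,"linear":[0.11,-0.82,0.78],"roll":0},
    {"jaw":-1,"linear":[0.114,-0.8415,0.801],"roll":0},
    {"jaw":-1,"linear":[0.114,-0.8415,0.801],"roll":0},
    {"jaw":-1,"linear":[0.114,-0.8415,0.801],"roll":0},
    {"jaw":-1,"linear":[0.114,-0.8415,0.801],"roll":0},
  ],
)

```text
t: 2.1
tool_pos: [0.483, -0.079, 0.1504]
orientation: [0.279, 1.553, -0.281]
force: [0.5, -0.2, -0.7]
opening: 0.0931
```

```bash
python3 - <<'E'
from h import *
go([.483,-.0803,.02])
E
```

```text
2.1 [ 0.483  -0.079   0.1504] F [ 0.5 -0.2 -0.7] open 0.0931 heading 69.54 linear [ 0.2173 -0.0017  0.0007]
```

Request:
apply_moves(
  series=[
    {"jaw":-1,"linear":[0.05,-0.0017,0.0007],"roll":0},
    {"jaw":-1,"linear":[0.1,-0.0017,0.0007],"roll":0},
    {"jaw":-1,"linear":[0.15,-0.0017,0.0007],"roll":0},
    {"jaw":-1,"linear":[0.19,-0.0017,0.0007],"roll":0},
    {"jaw":-1,"linear":[0.217,-0.0017,0.0007],"roll":0},
    {"jaw":-1,"linear":[0.217,-0.0017,0.0007],"roll":0},
    {"jaw":0.3,"linear":[0.217,-0.0017,0.0007],"roll":0},
    {"jaw":0.5,"linear":[0.217,-0.0017,0.0007],"roll":0},
    {"jaw":0.5,"linear":[0.217,-0.0017,0.0007],"roll":0},
    {"jaw":0.5,"linear":[0.217,-0.0017,0.0007],"roll":0},
    {"jaw":0.5,"linear":[0.217,-0.0017,0.0007],"roll":0},
    {"jaw":0.5,"linear":[0.217,-0.0017,0.0007],"roll":0},
    {"jaw":0.5,"linear":[0.217,-0.0017,0.0007],"roll":0},
    {"jaw":0.5,"linear":[0.217,-0.0017,0.0007],"roll":0},
  ],
  force=15,
)

```text
t: 3.85
tool_pos: [0.483, -0.0803, 0.0202]
orientation: [0.279, 1.553, -0.281]
force: [-0.5, 0.2, 1.6]
opening: 0.0445
```

```bash
python3 - <<'E'
from h import *
q,_=fitlane();go(l2w(q,[-.078,-.004,.16])[0])
E
```

```text
3.85 [ 0.483  -0.0803  0.0202] F [-0.5  0.2  1.6] open 0.0445 heading 69.54 linear [-0.2334  0.308  -0.1829]
```

Request:
apply_moves(
  series=[
    {"jaw":0.5,"linear":[-0.04,0,0],"roll":0},
    {"jaw":0.5,"linear":[-0.1,0,0],"roll":0},
    {"jaw":0.5,"linear":[-0.17,0,0],"roll":0},
    {"jaw":0.5,"linear":[-0.233,0,0],"roll":0},
    {"jaw":0.5,"linear":[-0.233,0.05,-0.03],"roll":0.15},
    {"jaw":0.5,"linear":[-0.233,0.1,-0.06],"roll":0.3},
    {"jaw":0.5,"linear":[-0.233,0.15,-0.09],"roll":0.5},
    {"jaw":0.5,"linear":[-0.233,0.2,-0.12],"roll":0.7},
    {"jaw":0.5,"linear":[-0.233,0.25,-0.15],"roll":0.857},
    {"jaw":0.5,"linear":[-0.233,0.29,-0.17],"roll":0.857},
    {"jaw":0.5,"linear":[-0.233,0.308,-0.183],"roll":0.857},
    {"jaw":0.5,"linear":[-0.233,0.308,-0.183],"roll":0.857},
    {"jaw":0.5,"linear":[-0.233,0.308,-0.183],"roll":0.857},
  ],
)

```text
t: 5.48
tool_pos: [0.4449, 0.1307, 0.1596]
orientation: [0.629, 1.477, -0.631]
force: [0.0, -0.1, -0.5]
opening: 0.0443
```

Request:
apply_moves(
  series=[
    {"jaw":0.5,"linear":[0,0,0],"roll":0.2},
    {"jaw":0.5,"linear":[0,0,0],"roll":0.45},
    {"jaw":0.5,"linear":[0,0,0],"roll":0.7},
    {"jaw":0.5,"linear":[0,0,0],"roll":0.857},
    {"jaw":0.5,"linear":[0,0,0],"roll":0.857},
  ],
)

```text
t: 6.1
tool_pos: [0.4451, 0.1297, 0.1596]
orientation: [0.972, 1.341, -0.975]
force: [0.1, -0.3, 0.0]
opening: 0.0442
```

```bash
python3 - <<'E'
from h import *
q,_=fitlane();go(l2w(q,[-.078,-.004,.16])[0])
E
```

```text
6.1 [0.4451 0.1297 0.1596] F [ 0.1 -0.3  0. ] open 0.0442 heading 18.06 linear [-0.0007  0.0005 -0.0027]
```

Request:
apply_moves(
  series=[
    {"jaw":0.5,"linear":[0,0.0005,-0.0027],"roll":0.2},
    {"jaw":0.5,"linear":[0,0.0005,-0.0027],"roll":0.45},
    {"jaw":0.5,"linear":[0,0.0005,-0.0027],"roll":0.7},
    {"jaw":0.5,"linear":[0,0.0005,-0.0027],"roll":0.855},
    {"jaw":0.5,"linear":[0,0.0005,-0.0027],"roll":0.855},
    {"jaw":0.5,"linear":[0,0.0005,-0.0027],"roll":0.855},
  ],
)

```text
t: 6.85
tool_pos: [0.445, 0.1311, 0.1596]
orientation: [1.303, 1.143, -1.306]
force: [0.2, 0.4, -1.0]
opening: 0.0444
```

```bash
python3 - <<'E'
from h import *
q,_=fitlane();go(l2w(q,[-.078,-.004,.025])[0])
E
```

```text
6.85 [0.445  0.1311 0.1596] F [ 0.2  0.4 -1. ] open 0.0444 heading -7.46 linear [ 2.244e-01 -2.000e-04 -9.000e-04]
```

Descend to about 1 mm above the plate.

Request:
apply_moves(
  series=[
    {"jaw":0.5,"linear":[0.05,0,-0.001],"roll":0},
    {"jaw":0.5,"linear":[0.1,0,-0.001],"roll":0},
    {"jaw":0.5,"linear":[0.15,0,-0.001],"roll":0},
    {"jaw":0.5,"linear":[0.19,0,-0.001],"roll":0},
    {"jaw":0.5,"linear":[0.21,0,-0.001],"roll":0},
    {"jaw":0.5,"linear":[0.22,0,-0.001],"roll":0},
    {"jaw":0.5,"linear":[0.224,0,-0.001],"roll":0},
    {"jaw":0.5,"linear":[0.2255,0,-0.001],"roll":0},
    {"jaw":0.5,"linear":[0.2255,0,-0.001],"roll":0},
  ],
)

```text
t: 7.98
tool_pos: [0.4455, 0.1315, 0.0249]
orientation: [1.303, 1.143, -1.305]
force: [-0.4, -0.1, -1.1]
opening: 0.0446
```

```bash
python3 - <<'E'
from h import *
q,_=fitlane();go(l2w(q,[-.078,-.004,.025])[0])
a=snap('top','top1')['pixels'];b=snap('scene','scene1')['pixels']
cv2.imwrite('pics/v1.png',np.hstack([cv2.resize(a[170:320,190:330],(400,428)),cv2.resize(b[150:350,300:480],(385,428))]))
E
```

```text
7.975 [0.4455 0.1315 0.0249] F [-0.4 -0.1 -1.1] open 0.0446 heading -7.45 linear [-0.0001 -0.0011  0.0004]
```

View pics/v1.png

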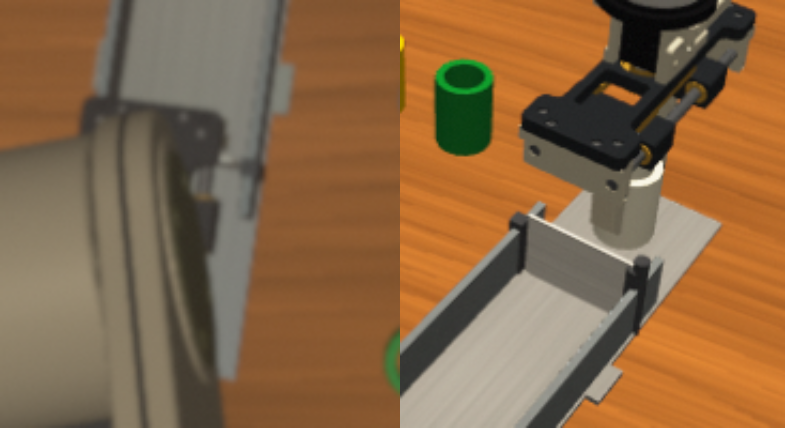

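The sleeve sits over the loading plate with the flap shut. I'll release it so it stands on the plate, then grip it again.

Request:
apply_moves(
  series=[
    {"jaw":-0.15,"linear":[0.0005,0,0],"roll":0},
    {"jaw":-0.15,"linear":[0.0005,0,0],"roll":0},
    {"jaw":-0.15,"linear":[0.0005,0,0],"roll":0},
    {"jaw":-0.15,"linear":[0.0005,0,0],"roll":0},
    {"jaw":0.5,"linear":[0.0005,0,0],"roll":0},
    {"jaw":0.5,"linear":[0.0005,0,0],"roll":0},
    {"jaw":0.5,"linear":[0.0005,0,0],"roll":0},
    {"jaw":0.5,"linear":[0.0005,0,0],"roll":0},
  ],
  force=15,
)

```text
t: 9.07
tool_pos: [0.4454, 0.1315, 0.0245]
orientation: [1.303, 1.143, -1.305]
force: [0.2, 0.2, -0.7]
opening: 0.0443
```

```bash
python3 - <<'E'
from h import *
q,_=fitlane()
for x in(-.078,.03,.145): go(l2w(q,[x,-.004,.0248])[0])
E
```

```text
9.075 [0.4454 0.1315 0.0245] F [ 0.2  0.2 -0.7] open 0.0443 heading -7.46 linear [-0.0005 -0.0008  0.0003]
9.075 [0.4454 0.1315 0.0245] F [ 0.2  0.2 -0.7] open 0.0443 heading -7.46 linear [-0.0004  0.1792  0.0007]
9.075 [0.4454 0.1315 0.0245] F [ 0.2  0.2 -0.7] open 0.0443 heading -7.46 linear [-2.000e-04  3.708e-01  1.200e-03]
```

Push slowly to lane x of about 0.03, then check.

Request:
apply_moves(
  series=[
    {"jaw":0.5,"linear":[0,0.012,0],"roll":0},
    {"jaw":0.5,"linear":[0,0.024,0],"roll":0},
    {"jaw":0.5,"linear":[0,0.036,0],"roll":0},
    {"jaw":0.5,"linear":[0,0.048,0],"roll":0},
    {"jaw":0.5,"linear":[0,0.06,0],"roll":0},
    {"jaw":0.5,"linear":[0,0.072,0],"roll":0},
    {"jaw":0.5,"linear":[0,0.084,0],"roll":0},
    {"jaw":0.5,"linear":[0,0.096,0],"roll":0},
    {"jaw":0.5,"linear":[0,0.108,0],"roll":0},
    {"jaw":0.5,"linear":[0,0.12,0],"roll":0},
    {"jaw":0.5,"linear":[0,0.132,0],"roll":0},
    {"jaw":0.5,"linear":[0,0.144,0],"roll":0},
    {"jaw":0.5,"linear":[0,0.156,0],"roll":0},
    {"jaw":0.5,"linear":[0,0.168,0],"roll":0},
    {"jaw":0.5,"linear":[0,0.178,0],"roll":0},
    {"jaw":0.5,"linear":[0,0.178,0],"roll":0},
  ],
)

```text
t: 11.08
tool_pos: [0.5521, 0.1174, 0.0246]
orientation: [1.304, 1.142, -1.304]
force: [-0.2, -1.2, -0.3]
opening: 0.0444
```

```bash
python3 - <<'E'
from h import *
q,_=fitlane();go(l2w(q,[.145,-.004,.0248])[0])
b=snap('scene','scene2')['pixels']
cv2.imwrite('pics/v2.png',cv2.resize(b[150:420,230:470],(600,675))[:600])
E
```

```text
11.075 [0.5521 0.1174 0.0246] F [-0.2 -1.2 -0.3] open 0.0444 heading -7.47 linear [-1.000e-04  1.915e-01  9.000e-04]
```

View pics/v2.png

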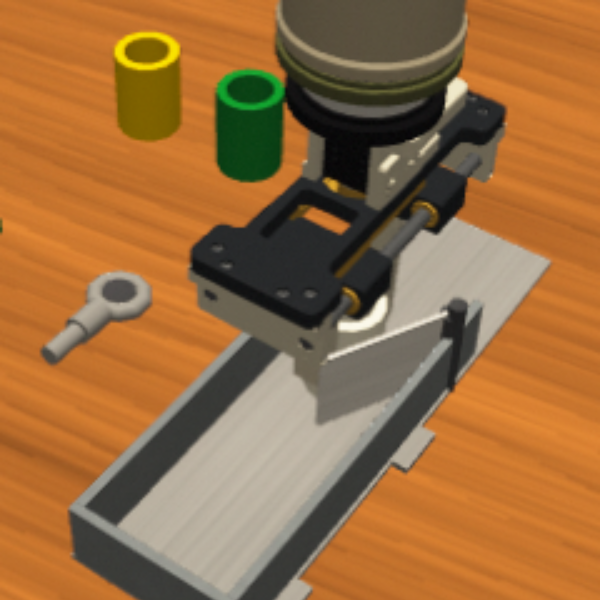

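The flap is open about 1 rad on the finger and sleeve, with its tip at about (320,390), and the sleeve is in the doorway. Continue into the pocket and release.

Request:
apply_moves(
  series=[
    {"jaw":0.5,"linear":[0,0.012,0],"roll":0},
    {"jaw":0.5,"linear":[0,0.024,0],"roll":0},
    {"jaw":0.5,"linear":[0,0.036,0],"roll":0},
    {"jaw":0.5,"linear":[0,0.048,0],"roll":0},
    {"jaw":0.5,"linear":[0,0.06,0],"roll":0},
    {"jaw":0.5,"linear":[0,0.072,0],"roll":0},
    {"jaw":0.5,"linear":[0,0.084,0],"roll":0},
    {"jaw":0.5,"linear":[0,0.096,0],"roll":0},
    {"jaw":0.5,"linear":[0,0.108,0],"roll":0},
    {"jaw":0.5,"linear":[0,0.12,0],"roll":0},
    {"jaw":0.5,"linear":[0,0.132,0],"roll":0},
    {"jaw":0.5,"linear":[0,0.144,0],"roll":0},
    {"jaw":0.5,"linear":[0,0.156,0],"roll":0},
    {"jaw":0.5,"linear":[0,0.168,0],"roll":0},
    {"jaw":0.5,"linear":[0,0.18,0],"roll":0},
    {"jaw":0.5,"linear":[0,0.19,0],"roll":0},
    {"jaw":0.5,"linear":[0,0.19,0],"roll":0},
  ],
)

```text
t: 13.25
tool_pos: [0.6653, 0.1025, 0.0247]
orientation: [1.304, 1.142, -1.304]
force: [-0.3, 0.2, -0.5]
opening: 0.044
```

Request:
apply_moves(
  series=[
    {"jaw":0.5,"linear":[0,0,0],"roll":0},
    {"jaw":0.5,"linear":[0,0,0],"roll":0},
    {"jaw":0.5,"linear":[0,0,0],"roll":0},
    {"jaw":0.5,"linear":[0,0,0],"roll":0},
    {"jaw":0,"linear":[0,0,0],"roll":0},
    {"jaw":-0.15,"linear":[0,0,0],"roll":0},
    {"jaw":-0.15,"linear":[0,0,0],"roll":0},
    {"jaw":-0.15,"linear":[0,0,0],"roll":0},
    {"jaw":-0.15,"linear":[0,0,0],"roll":0},
  ],
)

```text
t: 14.38
tool_pos: [0.6653, 0.1024, 0.0247]
orientation: [1.304, 1.142, -1.304]
force: [-0.3, 0.2, -0.5]
opening: 0.0537
```

```bash
python3 - <<'E'
from h import *
q,_=fitlane();go(l2w(q,[.145,-.004,.2])[0])
b=snap('scene','scene3')['pixels']
cv2.imwrite('pics/v3.png',cv2.resize(b[150:420,230:470],(533,600)))
E
```

```text
14.375 [0.6653 0.1024 0.0247] F [-0.3  0.2 -0.5] open 0.0537 heading -7.48 linear [-0.2921  0.0017  0.0014]
```

View pics/v3.png

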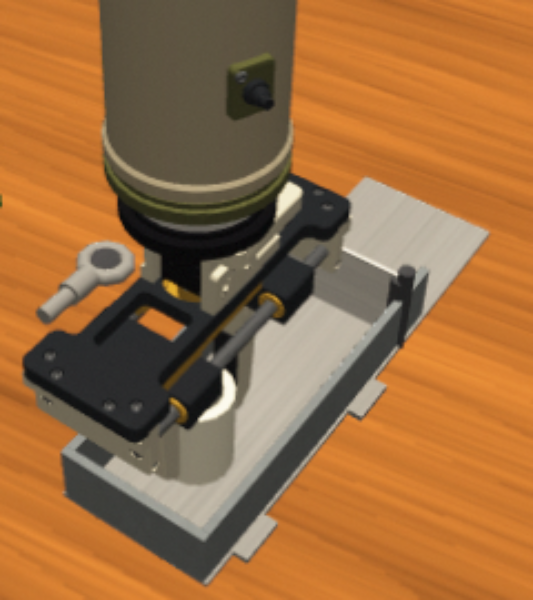

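The flap is shut at (370,290) and the sleeve stands free between the jaws at (200,430). I'll lift straight up, then back off.

Request:
apply_moves(
  series=[
    {"jaw":-0.15,"linear":[-0.02,0,0],"roll":0},
    {"jaw":-0.15,"linear":[-0.05,0,0],"roll":0},
    {"jaw":-0.15,"linear":[-0.09,0,0],"roll":0},
    {"jaw":-0.15,"linear":[-0.14,0,0],"roll":0},
    {"jaw":-0.15,"linear":[-0.2,0,0],"roll":0},
    {"jaw":-0.15,"linear":[-0.26,0,0],"roll":0},
    {"jaw":-0.15,"linear":[-0.3,0,0],"roll":0},
    {"jaw":-0.15,"linear":[-0.3,-0.08,0],"roll":0},
    {"jaw":-0.15,"linear":[-0.3,-0.16,0],"roll":0},
    {"jaw":-0.15,"linear":[-0.3,-0.24,0],"roll":0},
    {"jaw":-0.15,"linear":[-0.3,-0.32,0],"roll":0},
    {"jaw":-0.15,"linear":[-0.3,-0.4,0],"roll":0},
    {"jaw":-0.15,"linear":[-0.3,-0.42,0],"roll":0},
    {"jaw":-0.15,"linear":[-0.3,-0.42,0],"roll":0},
  ],
)

```text
t: 16.18
tool_pos: [0.4158, 0.1359, 0.2058]
orientation: [1.305, 1.14, -1.301]
force: [-0.8, 0.2, 0.2]
opening: 0.0534
```

```bash
python3 - <<'E'
from h import *
q,_=fitlane()
a=snap('top','top4');b=snap('scene','scene4')
cv2.imwrite('pics/v4.png',np.hstack([cv2.resize(a['pixels'][80:320,190:490],(400,320)),cv2.resize(b['pixels'][140:420,170:470],(400,373))[:320]]))
A=a['pixels'];m=((A.min(2)>140)&(A.max(2).astype(int)-A.min(2)<50)).astype(np.uint8)
n,l,s,ce=cv2.connectedComponentsWithStats(m)
an=q[2];R=np.array([[np.cos(an),-np.sin(an)],[np.sin(an),np.cos(an)]])
for i in range(1,n):
    if 100<s[i,4]<900 and 90<ce[i][1]<300:
        W=w(a,[ce[i]],.064)[0];print(s[i],ce[i],W,'lane',R.T@(W[:2]-q[:2]))
E
```

```text
[251 122  26  25 233] [263.76824034 133.93562232] [0.6653501  0.10145864 0.064     ] lane [ 0.14448322 -0.00451502]
[457 250  24  25 201] [468.43781095 261.76119403] [ 0.45949787 -0.22394003  0.064     ] lane [-0.01656667 -0.35426117]
```

View pics/v4.png

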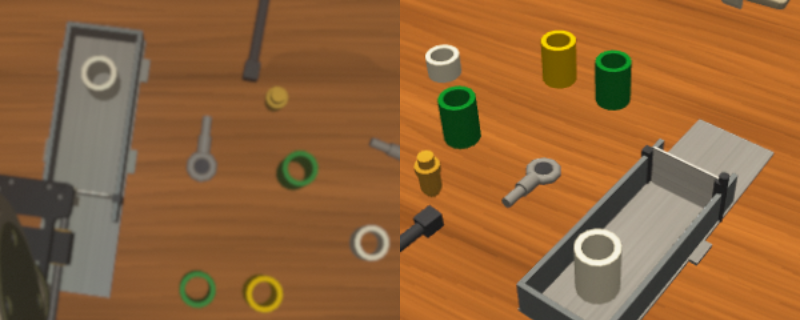

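The sleeve stands upright in the pocket at (598,265) in the right half. The flap is shut and the short sleeve hasn't moved. Handing in.

```bash
python3 -c "
from plant import *
print(close_job())"
```

```text
the job is handed in; nothing more can be done
None
```

The long sleeve is standing upright in the pocket with the flap shut behind it, and the job is handed in at about 16 s of the 51 s allowed.

I gripped the sleeve, stood it on the loading plate in front of the shut flap and let go. I then regripped it and slid it along the plate through the flap, released it and lifted clear.

**Last checks** (final pictures, before hand-in):
- **Sleeve:** it measures at lane x ≈ 144 mm and y ≈ -5 mm, well past the 105 mm needed to clear the flap's sweep, and looks upright.
- **Flap:** it looks fully shut. I judged this by eye and did not measure the angle.
- **Short sleeve:** it has not moved, to within 0.2 pixel.
- **Robot:** the arm is clear of everything, at 0.2 m height.

No check failed. My fit of the lane's position was loose at some corners (up to about 2 pixels, 3–4 mm), but the final sleeve position agrees with the arm's own reading to about 1 mm.

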